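Put the seal stone away in its case under the brush rack

ROBOT

A 6-joint arm with a two-finger parallel gripper is mounted at the origin on the work surface. World frame = base frame: x ahead of the robot, y to its left, z up, the work surface at z = 0. Lengths are in m, angles in rad, forces in N, time in s.
With the tool pointing down it reaches from about 0.275 to 1 m from the base axis. Payload 8.4 kg.
Tool frame: the origin (TCP) lies at the very end of the fingers, on their centre line; the grasp point (between the pads) lies 19 mm behind it (tcp_to_grasp is the distance from the TCP to the grasp point, in m); z points along the fingers, y is the line along which they close (so a half turn about z gives the same grasp; the last joint's range is limited). The gripper opens to 85 mm and grips with 20 to 120 N. Pads are 22 mm wide; open, the fingers measure 114 mm over their backs; the gripper's body (76 mm by 85 mm) begins 54 mm behind the grasp point. The pads swing forward as they close: fully open they stand 13 mm farther back than shut.
Start: joints at [1.244, 0.353, 1.633, -0, 1.155, -0.002], TCP at [0.199, 0.592, 0.231] pointing down, gripper open.
Joint ranges: [-2.63, 2.63], [-0.92, 2.1], [0.06, 2.66], [-1.3, 4.44], [0, 2.69], [-3.02, 3.02]. Speed limits (rad/s): [2.22, 2.22, 2.79, 3.14, 3.14, 3.14].

INTERFACE

Orientations are given as a unit quaternion [w, x, y, z].
In Python, from bench import * gives the robot as it stands.
- The arm moves only by the shell command python3 -m inch 'ROWS' [FORCE]. ROWS is JSON, a list that holds one entry, the list of rows, each a list of 7 numbers: the shift along the tool's x, y, z as a fraction of full scale, then the turn, a rotation vector about the tool's x, y, z as a fraction of full scale, then the closure, from -1 (fully open) to 1 (shut). A call has 1 to 10 rows; each row is the pose to reach, as a shift and turn from the pose commanded when the call began, along the tool's axes at that moment, turning the shorter way round; what a row does not reach only later rows make up. Full scale, the value 1, is 750 mm for a shift and 360 degrees for a turn. A row lasts 1/10 s, in which the tool goes at most 50 mm and 8.59 degrees, less where a joint would pass 70% of its speed; a pose out of reach is approached as far as the arm can. A call with a number of a shift or a turn outside -1 to 1 is refused whole. A call with a gripper value outside its range is refused whole. The fingers move at their own pace and stop on an object; FORCE is the grip in N (left out, the last holds). Time passes only in rows, so rows that repeat a pose let the fingers close. It gives the time, the measured TCP pose, the force, the opening and the grip force at its end, in the units of the state.
- read_state(): the state, without advancing time (a new reading comes with each control period).
- read_camera(name): name is "scene" or "side" or "wrist"; returns the picture (480x640x3 uint8, red, green, blue); there is no depth.
- camera_model(name): a dict with "fov_y" (degrees; the focal length in pixels is half the picture's height over the tangent of half this angle, whatever the lens; pixels are square), "cx", "cy" (the principal point, pixels), "dist_coeffs" ([k1, k2, p1, p2, k3] as OpenCV has them; the pictures are not rectified), "camera_from_world" (4x4, takes a point from world to camera coordinates). Camera axes: x right, y up, looking along -z (the intrinsics and any distortion apply to the point x, -y, -z); pixel columns grow to the right and rows downward; lengths in m; the calibration is good to about 2 mm. A picture is of the moment at which its call begins: read the wrist's pose just before it. camera_model takes no time and is no camera call; for the wrist camera it gives the pose at the moment of the call.
- hand_in(): hands the job in; it is judged then, once.
The state is a dict: "t": time; "qpos": joint angles; "joint_velocities": joint speeds; "joint_torque": joint torques, N m; "tool_pos": TCP position; "tool_rot": TCP orientation; "ft_force": force on the tool from outside, world axes, zero at the start; "ft_torque": the same for the moment, N m; "finger_gap": finger opening in m; "grip_force": force on a finger pad.
Only numpy, scipy, OpenCV 4.12 (cv2) and the standard library are available. Lean on these libraries where they do the work, as an engineer would, in place of code of your own. Each camera call takes 0.05 s, during which the arm holds its last target. There are 200 camera calls.

TASK

Put the red seal stone away: lift the lid of the dark wooden seal case by its brass tab until it is open on its stop, lay the stone down flat in the case's empty larger compartment without dropping it, then close the lid and press its far edge down past the catch until it is fully shut. Never push on the lid's panel with more than 55 N, and leave the paste tin in the case, the ink stick, the dishes and the paperweight where they are.

Things in the scene. Friction and masses are not known exactly. Their poses are not given: they have to be found in the camera images.
- case: Fixed dark wooden case, 140 (x) x 200 (y) x 60 mm high, walls and floor 6 mm; origin: centre of underside. A divider 4 mm thick along x at y = +18 mm, top 46 mm up, leaves a larger empty compartment (y -94 to +16) for the stone and a smaller one with the paste tin. Lid hinged on the near rim (x = -70 mm, 60 mm up); sprung catch bar in the far wall (x = +73, y = 0, 44 mm up).
- case_slot (a point): Centre of the inner floor of the larger, empty compartment (128 x 110 mm inside), axes as the case's.
- lid (a joint): Lid angle, rad: 0 fully shut, grows as the far edge rises, stop at 1.75 (just past upright, leaning to the robot's side). Begins ajar. The stiff hinge keeps it where it is left (about 2 N at the far edge moves it). On closing, a bead at the far edge meets the catch at about 0.09; going past takes 8 to 20 N at the far edge, varying from run to run; it then snaps to 0 and is held.
- lid_hinge (a point): Middle of the lid's near edge, on the hinge axis, at the lid's underside. Turns with the lid: x along the lid to its far edge, y along the hinge, z out of its outer face. Its panel is x = 0 to 140, y = -100 to 100, z = 0 to 8 mm, with a brass tongue on its far edge (x to 154, y = +-25) hanging 27 mm below it.
- lid_panel: The lid's wooden panel, 140 x 200 x 8 mm, with a red inlay on its outer face; origin and axes as the hinge point's. Press on it with at most 55 N.
- lid_tab (a point): Point in the brass pull tab on the lid's outer face: a fin 22 (x) x 12 (y, the way to pinch it) x 35 mm high (z = 8 to 43 mm in the hinge point's frame). The point is on its middle plane at x = 122, y = 0, z = 32 mm of the hinge point's frame; same axes.
- rack: Fixed brush rack over the far part of the case; origin on the table under about the case's centre (case up to 30 mm off in y), axes as the case's. Bars 10 mm thick along y, at x = +55, +103, +151, y +-230, z = 205 mm; arms, 18 mm posts (x = 120) and feet (x 0 to 200) at y = +-230; brushes hang at the rear. To get at the tab under the bars the gripper must lean back to the robot 30 to 45 degrees.
- stone: Loose red seal stone, a bar 60 (x) x 26 x 26 mm lying flat on the table; origin at the centre of its underside at the start. 75 to 155 g.
- stone_mid (a point): Centre of the red seal stone.
- ink_stick: Loose black ink stick 70 (x) x 22 x 22 mm lying on the table near the stone (the two may change places). Leave alone. Origin under its centre.
- paste_tin: Loose round ceramic paste tin, 54 mm across, 28 mm high, in the case's smaller compartment. Leave alone. Origin under its centre.
- water_bowl: Loose pale blue bowl, 90 mm across, 40 mm high, on the table. Leave alone. Origin under its centre.
- ink_dish: Loose white bowl, 100 mm across, 30 mm high, on the table. Leave alone. Origin under its centre.
- paperweight: Loose dark wooden paperweight bar, 30 (x) x 160 (y) x 16 mm with a small brass knob, on the table. Leave alone. Origin under its centre.
Things that resemble listed ones, but are neither listed nor needed, are in the scene too. Several things have the shape of the stone; the one meant has the colours described above.

How it is judged:
By the outcome, as a careful person would: the job done as asked, in the order asked, and still so for the second after the job is handed in, with the robot touching nothing.
It also fails if it takes over 72 s, if anything falls off the work surface, if the arm or the gripper's body presses on something with over 40 N, if the wrist force passes 120 N, or if a joint passes its speed limit or range.

## Working session

There is one attempt and no reset: what is moved stays moved. The work goes in short steps, Python scripts to look and compute and a shell command to move; the robot and the scene stay as the last step left them, time stands still between calls to the robot, and variables do not carry over. Pictures are saved under pics/ and viewed, at most 10 in all, crops included, and the job is handed in when it is done.

```bash
ls; mkdir -p pics; python3 - <<'E'
from bench import *
import cv2,numpy as np
s=read_state();print(s['t'],s['tool_pos'],s['tool_rot'],s['finger_gap'])
for n in ("scene","side"):
    im=read_camera(n);cv2.imwrite(f"pics/{n}0.png",im[:,:,::-1]);m=camera_model(n);print(n,m)
E
```

```text
pics
0.0 [0.19929433 0.59187932 0.23058679] [-1.03655049e-04  1.61663531e-01  9.86845702e-01 -6.72753857e-04] 0.08503198041257849
scene {'fov_y': 52.8418083387801, 'cx': 325.45085933214364, 'cy': 242.69299181662421, 'dist_coeffs': array([-0.08729407,  0.        ,  0.        ,  0.        ,  0.        ]), 'camera_from_world': array([[-0.80741384,  0.58980351, -0.01465318,  0.45114601],
       [-0.46667994, -0.62327396,  0.62748658,  0.17774143],
       [ 0.36096084,  0.51347969,  0.77848948, -1.35320487],
       [ 0.        ,  0.        ,  0.        ,  1.        ]])}
side {'fov_y': 43.232182889612204, 'cx': 325.7606318533219, 'cy': 242.12977161208494, 'dist_coeffs': array([0.053085, 0.      , 0.      , 0.      , 0.      ]), 'camera_from_world': array([[ 0.99720342, -0.07466618,  0.00320855, -0.51387137],
       [ 0.04942914,  0.6911346 ,  0.72103379, -0.05081783],
       [-0.05605438, -0.71885876,  0.69289248, -1.41628102],
       [ 0.        ,  0.        ,  0.        ,  1.        ]])}
```

View pics/scene0.png

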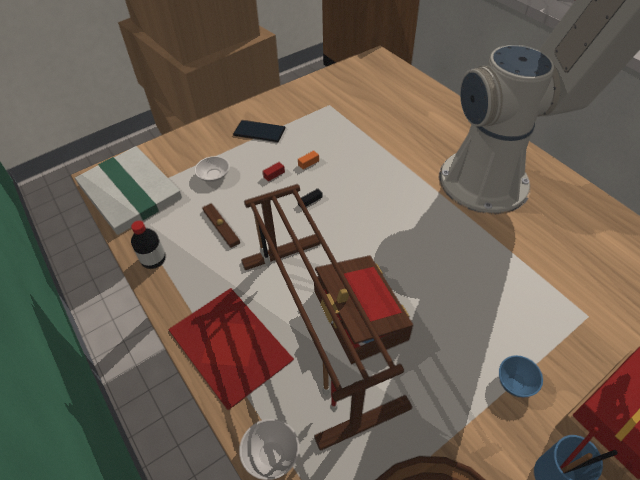

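View pics/side0.png

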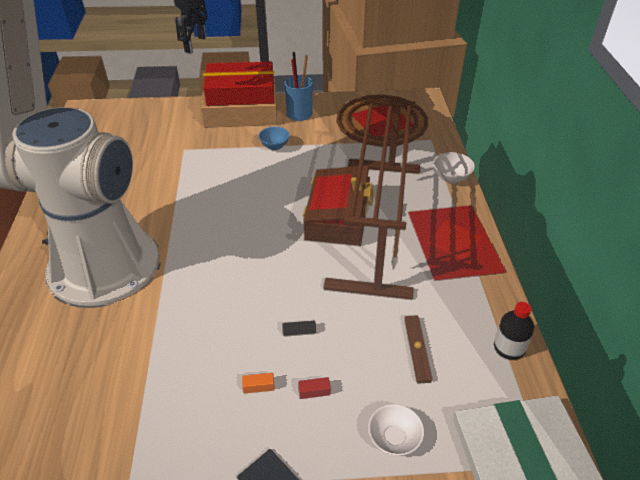

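Side view: the red bar (314,387), orange bar (258,382) and black ink stick (299,328) share a shape. The red bar (scene 273,171) fits "red seal stone". The case is at side (338,205) and scene (362,305). I'll check these in an enlarged composite.

```bash
cat > h.py <<'E'
from bench import *
import cv2,numpy as np
def ray(m,uv):
    f=240/np.tan(np.radians(m['fov_y']/2));K=np.array([[f,0,m['cx']],[0,f,m['cy']],[0,0,1]])
    p=cv2.undistortPoints(np.array([[uv]],float),K,m['dist_coeffs'])[0,0]
    T=m['camera_from_world'];R=T[:3,:3];d=R.T@np.array([p[0],-p[1],-1]);return -R.T@T[:3,3],d/np.linalg.norm(d)
def plane(m,uv,z):
    o,d=ray(m,uv);return o+d*(z-o[2])/d[2]
def tri(ms,uvs):
    A=0;b=0;L=[ray(m,u) for m,u in zip(ms,uvs)]
    for o,d in L:
        P=np.eye(3)-np.outer(d,d);A=A+P;b=b+P@o
    x=np.linalg.solve(A,b);return x,[round(1000*np.linalg.norm(np.cross(x-o,d)),1) for o,d in L]
def proj(m,X):
    f=240/np.tan(np.radians(m['fov_y']/2));K=np.array([[f,0,m['cx']],[0,f,m['cy']],[0,0,1]])
    T=m['camera_from_world'];c=T[:3,:3]@np.asarray(X)+T[:3,3]
    return cv2.projectPoints(np.array([[c[0],-c[1],-c[2]]]),np.zeros(3),np.zeros(3),K,m['dist_coeffs'])[0][0,0]
E
python3 - <<'E'
from h import *
a=cv2.imread('pics/scene0.png');b=cv2.imread('pics/side0.png')
def crop(im,x,y,w,h,W,H): return cv2.resize(im[y:y+h,x:x+w],(W,H),interpolation=cv2.INTER_CUBIC)
A=crop(a,305,245,120,120,480,480)
B=crop(b,300,160,80,90,320,360)
C=crop(b,220,310,120,90,320,240)
o=np.zeros((600,800,3),np.uint8);o[:480,:480]=A;o[:360,480:]=B;o[360:600,480:]=C
cv2.imwrite('pics/comp.png',o)
E
```

```text
(no output)
```

View pics/comp.png

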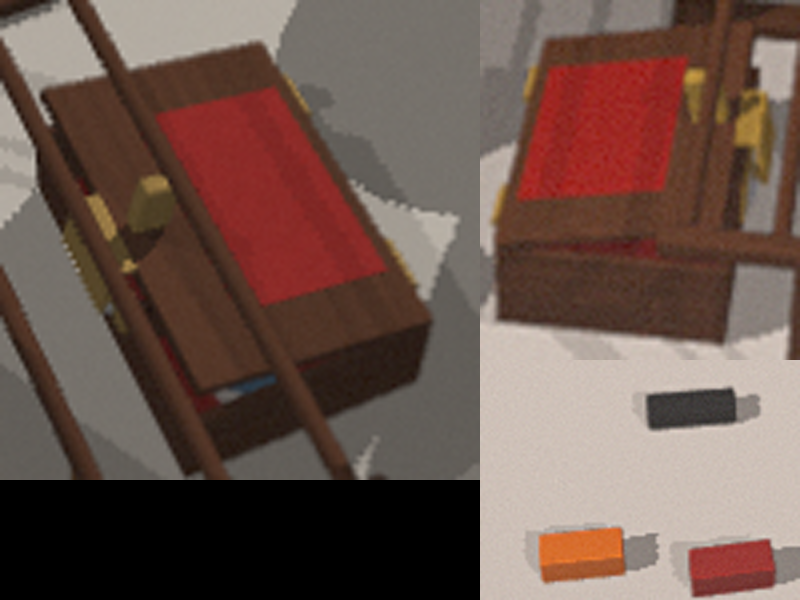

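The crop confirms the red bar at lower right is the stone; the orange and black bars are others. The tab top is at scene crop (155,178) and side crop (694,72). The lid corners are visible.

```bash
python3 - <<'E'
from h import *
np.set_printoptions(precision=4,suppress=True)
ms=[camera_model('scene'),camera_model('side')]
S=lambda u,v:(305+u/4-.4,245+v/4-.4)
D=lambda u,v:(300+(u-480)/4-.4,160+v/4-.4)
P={'near-y':(S(262,42),D(497,236)),'near+y':(S(430,320),D(545,42)),'far+y':(S(200,388),D(752,25)),
'inl near-y':(S(278,88),D(518,198)),'inl near+y':(S(386,268),D(549,66)),'inl far-y':(S(158,114),D(665,190)),'inl far+y':(S(263,304),D(689,57)),
'tabtop':(S(155,180),D(694,73))}
for k,v in P.items(): print(k,*tri(ms,v))
print('near on z.068',plane(ms[0],S(262,42),.068),plane(ms[0],S(430,320),.068),plane(ms[1],D(497,236),.066),plane(ms[1],D(545,42),.068))
print('bottom near -y side',plane(ms[1],D(497,318),0),plane(ms[1],D(725,342),0),'scene bot far+y',plane(ms[0],S(188,474),0),plane(ms[0],S(415,382),0))
for n,m in zip(('scene','side'),ms):
    im=cv2.imread(f'pics/{n}0.png');h=cv2.cvtColor(im,cv2.COLOR_BGR2HSV)
    k=((h[...,0]<6)|(h[...,0]>174))&(h[...,1]>120)&(h[...,2]>70)
    c,_=cv2.findContours(k.astype(np.uint8),0,2)
    for q in c:
        if 80<cv2.contourArea(q)<900:
            r=cv2.minAreaRect(q); print(n,cv2.contourArea(q),r[0],plane(m,r[0],.015)); 
            if abs(plane(m,r[0],.015)[1])>.2: print([plane(m,p,.0)[:2] for p in cv2.boxPoints(r)])
E
```

```text
near-y [0.4669 0.0496 0.068 ] [np.float64(0.0), np.float64(0.0)]
near+y [0.5087 0.2401 0.0638] [np.float64(1.5), np.float64(1.5)]
far+y [0.6386 0.2105 0.0929] [np.float64(1.4), np.float64(1.4)]
inl near-y [0.4812 0.081  0.0696] [np.float64(0.1), np.float64(0.1)]
inl near+y [0.5093 0.2056 0.0707] [np.float64(1.7), np.float64(1.7)]
inl far-y [0.5613 0.0641 0.0886] [np.float64(6.6), np.float64(6.6)]
inl far+y [0.5897 0.1896 0.0891] [np.float64(5.7), np.float64(5.7)]
tabtop [0.5933 0.1187 0.1269] [np.float64(4.3), np.float64(4.3)]
near on z.068 [0.467  0.0496 0.068 ] [0.5123 0.2413 0.068 ] [0.467  0.0519 0.066 ] [0.5071 0.2358 0.068 ]
bottom near -y side [0.4655 0.0509 0.    ] [0.6019 0.0201 0.    ] scene bot far+y [0.6441 0.2103 0.    ] [0.512  0.2418 0.    ]
scene 307.0 (630.5, 439.5) [0.319  0.6714 0.015 ]
[array([0.2909, 0.6403]), array([0.2629, 0.6632]), array([0.3266, 0.7058]), array([0.3533, 0.6836])]
scene 123.0 (137.70001220703125, 226.9000244140625) [ 0.8633 -0.4122  0.015 ]
[array([ 0.8763, -0.4518]), array([ 0.8449, -0.4522]), array([ 0.8483, -0.4035]), array([ 0.879 , -0.403
[... 386 characters left out ...]
.5 (522.1810302734375, 309.57757568359375) [ 0.9199 -0.2164  0.015 ]
[array([ 0.9011, -0.2147]), array([ 0.9275, -0.1744]), array([ 0.9534, -0.1939]), array([ 0.9267, -0.2334])]
side 141.5 (358.5405578613281, 117.25675964355469) [0.6571 0.56   0.015 ]
[array([0.6272, 0.5456]), array([0.6461, 0.642 ]), array([0.6947, 0.6228]), array([0.6741, 0.5277])]
side 415.0 (377.85137939453125, 120.39189147949219) [0.7133 0.5386 0.015 ]
[array([0.6763, 0.4889]), array([0.7136, 0.6584]), array([0.7611, 0.6393]), array([0.721, 0.472])]
side 544.5 (238.4333038330078, 66.09907531738281) [0.2851 0.9039 0.015 ]
[array([0.1657, 0.9672]), array([0.3982, 0.9669]), array([0.3983, 0.8981]), array([0.171 , 0.8989])]
```

```bash
cat >> h.py <<'E'
from scipy.spatial.transform import Rotation as Ro
np.set_printoptions(precision=4,suppress=True)
YAW=-0.223
HIN=np.array([.489,.146,.06])   # hinge mid
def ax(yaw): return np.array([np.cos(yaw),np.sin(yaw),0]),np.array([-np.sin(yaw),np.cos(yaw),0])
def tool(yaw,lean):
    x,y=ax(yaw);z=np.sin(lean)*x-np.array([0,0,np.cos(lean)]);return np.c_[np.cross(y,z),y,z]
def case(p): # case/hinge frame -> world, origin at hinge
    x,y=ax(YAW);return HIN+p[0]*x+p[1]*y+np.array([0,0,p[2]])
def R0(s): return Ro.from_quat(np.roll(s['tool_rot'],-1)).as_matrix()
def row(tcp,R=None,s=None):
    s=s or read_state();R_=R0(s);R=R_ if R is None else R
    d=R_.T@(tcp-s['tool_pos']);w=Ro.from_matrix(R_.T@R).as_rotvec()
    print('row',np.round(d/.75,4),np.round(w/2/np.pi,4),'mm',np.linalg.norm(d)*1e3,'deg',np.degrees(np.linalg.norm(w)))
def tab(th,zo=.034): return case([.122*np.cos(th)-zo*np.sin(th),0,.122*np.sin(th)+zo*np.cos(th)])
E
python3 - <<'E'
from h import *
R=tool(YAW,np.radians(38));g=tab(.2);print(g)
row(g+.019*R[:,2]-.13*R[:,2],R)
E
```

```text
[0.599  0.1211 0.1176]
row [-0.6148 -0.4342  0.0347] [-0.0056 -0.1055 -0.0155] mm 565.0660992601778 deg 38.431264031227585
```

```bash
python3 -m inch '[[[-0.615,-0.434,0.035,-0.0056,-0.1055,-0.0155,-1],[-0.615,-0.434,0.035,-0.0056,-0.1055,-0.0155,-1],[-0.615,-0.434,0.035,-0.0056,-0.1055,-0.0155,-1],[-0.615,-0.434,0.035,-0.0056,-0.1055,-0.0155,-1],[-0.615,-0.434,0.035,-0.0056,-0.1055,-0.0155,-1],[-0.615,-0.434,0.035,-0.0056,-0.1055,-0.0155,-1],[-0.615,-0.434,0.035,-0.0056,-0.1055,-0.0155,-1],[-0.615,-0.434,0.035,-0.0056,-0.1055,-0.0155,-1],[-0.615,-0.434,0.035,-0.0056,-0.1055,-0.0155,-1],[-0.615,-0.434,0.035,-0.0056,-0.1055,-0.0155,-1]]]'
python3 - <<'E'
from h import *
R=tool(YAW,np.radians(38));g=tab(.2)
row(g+.019*R[:,2]-.13*R[:,2],R)
E
```

```text
t: 1.1
tool_pos: [0.4949, 0.1876, 0.2081]
tool_rot: [0.324, 0.105, 0.94, -0.035]
ft_force: [1.1, 0.3, -1.1]
finger_gap: 0.0851
grip_force: 0.0
row [-0.0478 -0.0559  0.0425] [ 0.0003  0.0001 -0.0001] mm 63.728295950058275 deg 0.10826171198939467
```

```bash
python3 -m inch '[[[-0.048,-0.056,0.0425,0,0,0,-1],[-0.048,-0.056,0.0425,0,0,0,-1],[-0.048,-0.056,0.0425,0,0,0,-1]]]'
python3 - <<'E'
from h import *
m=camera_model('wrist');im=read_camera('wrist');cv2.imwrite('pics/w1.png',im[:,:,::-1])
s=read_state();print(s['tool_pos'],R0(s)[:,2],tool(YAW,np.radians(38))[:,2])
print(proj(m,tab(.2)),proj(m,tab(.2,.043)),-m['camera_from_world'][:3,:3].T@m['camera_from_world'][:3,3])
E
```

```text
t: 1.4
tool_pos: [0.5324, 0.135, 0.2048]
tool_rot: [0.324, 0.108, 0.939, -0.036]
ft_force: [0.0, 1.2, 0.3]
finger_gap: 0.0853
grip_force: 0.0
[0.5319 0.1364 0.2048] [ 0.6002 -0.1368 -0.7881] [ 0.6004 -0.1362 -0.788 ]
[320.5116 236.4641] [320.5918 245.1561] [0.397  0.1655 0.2767]
```

View pics/w1.png

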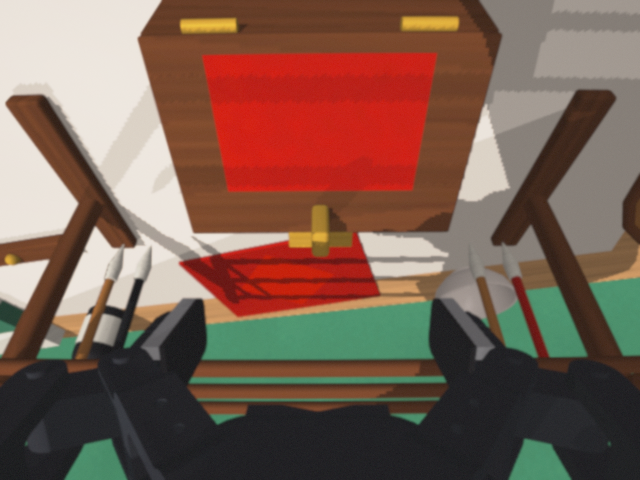

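Wrist view: the tab is at (320,206–255), centred between the fingers, as predicted. The lid's near corners are at (139,38) and (500,38), and the far corners at (193,232) and (450,232). Fit hinge and angle to these.

```bash
python3 - <<'E'
from h import *
import h
from scipy.optimize import least_squares
m=camera_model('wrist')
uv=np.array([(139,38),(500,38),(193,232),(450,232)],float)
L=[(0,.1),(0,-.1),(.14,.1),(.14,-.1)]
def P(q):
    x,y=ax(q[3]);th=q[4];o=[]
    for a,b in L:
        o.append(proj(m,np.array([q[0],q[1],.06])+x*(a*np.cos(th)-.008*np.sin(th))+y*b+np.array([0,0,a*np.sin(th)+.008*np.cos(th)+q[2]])))
    return np.array(o)
print(P([.489,.146,0,YAW,.2]))
L=[(0,-.1),(0,.1),(.14,-.1),(.14,.1)]
r=least_squares(lambda q:(P(q)-uv).ravel()if 1 else 0,[.489,.146,0,YAW,.2]);print(r.x,r.fun)
r=least_squares(lambda q:(P([q[0],q[1],0,q[2],q[3]])-uv).ravel(),[.489,.146,YAW,.2]);print(r.x,r.fun)
E
```

```text
[[502.3114  35.808 ]
 [134.2194  37.1944]
 [445.9187 232.3441]
 [191.2247 233.0864]]
[ 0.4913  0.1467 -0.0033 -0.2218  0.2161] [ 0.5374  0.2899  1.2343 -1.4474  0.7417  1.2673 -3.2059  0.3401]
[ 0.4902  0.1469 -0.2218  0.1932] [-1.9579  1.2918  3.7424 -0.4647  0.5504  1.1969 -3.0627  0.2694]
```

```bash
sed -i 's/^YAW=.*/YAW=-0.222/; s/^HIN=np.array(\[[^]]*\])/HIN=np.array([.490,.1467,.06])/' h.py; python3 - <<'E'
from h import *
R=tool(YAW,np.radians(38));g=tab(.2);row(g+.019*R[:,2],R)
E
```

```text
row [-0.0016  0.0014  0.1742] [-0.0002 -0.     -0.0007] mm 130.6703697093258 deg 0.24941299399256844
```

```bash
python3 -m inch '[[[0,0,0.05,0,0,0,-1],[-0.0015,0.001,0.1,0,0,0,-0.6],[-0.0015,0.001,0.14,0,0,0,-0.4],[-0.0015,0.001,0.174,0,0,0,-0.2],[-0.0015,0.001,0.174,0,0,0,0.2],[-0.0015,0.001,0.174,0,0,0,1],[-0.0015,0.001,0.174,0,0,0,1],[-0.0015,0.001,0.174,0,0,0,1],[-0.0015,0.001,0.174,0,0,0,1],[-0.0015,0.001,0.174,0,0,0,1]]]' 35
python3 - <<'E'
from h import *
s=read_state();R=tool(YAW,np.radians(38));print(s['tool_pos'],s['ft_force'])
c=s['tool_pos']-tab(.2)-.019*R[:,2];print('off',c)
for th in np.linspace(.3,1.75,10): 
    d=R.T@(tab(th)-tab(.2));print(round(th,2),np.round(d/.75,4),end=' ')
E
```

```text
t: 2.45
tool_pos: [0.6126, 0.1187, 0.1179]
tool_rot: [0.309, 0.11, 0.944, -0.044]
ft_force: [0.8, -26.6, 0.5]
finger_gap: 0.0108
grip_force: 36.6
[0.6126 0.1187 0.1179] [  0.7889 -26.5982   0.513 ]
off [ 0.0011 -0.0006  0.0153]
0.3 [-0.0024 -0.     -0.0167] 0.46 [-0.0027 -0.     -0.0439] 0.62 [ 0.0014 -0.     -0.0708] 0.78 [ 0.0097  0.     -0.0966] 0.94 [ 0.0221  0.     -0.1208] 1.11 [ 0.0382 -0.     -0.1427] 1.27 [ 0.0576  0.     -0.1618] 1.43 [ 0.0798  0.     -0.1774] 1.59 [ 0.1042 -0.     -0.1894] 1.75 [ 0.1302  0.     -0.1972]
```

```bash
python3 - <<'E'
from h import *
s=read_state();print(s['qpos'],s['ft_force'],s['ft_torque'],R0(s),tool(YAW,np.radians(38)))
im=read_camera('wrist');a=cv2.resize(im,(400,300));b=read_camera('side');b=cv2.resize(b[90:270,230:470],(400,300))
cv2.imwrite('pics/c2.png',np.hstack([a,b])[:,:,::-1])
E
```

```text
[ 0.3858  0.3624  2.1391 -1.2952  0.379   0.2216] [  0.7889 -26.5982   0.513 ] [-3.2699  0.0191 -2.0611] [[-0.7851  0.2345  0.5733]
 [ 0.1797  0.972  -0.1514]
 [-0.5928 -0.0158 -0.8052]] [[-0.7687  0.2202  0.6006]
 [ 0.1735  0.9755 -0.1356]
 [-0.6157  0.     -0.788 ]]
```

View pics/c2.png

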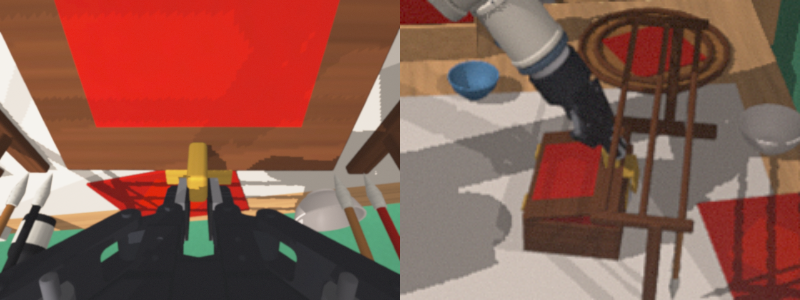

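The grasp pinches the upper fin, and joint 4 is at its limit (-1.295), which kept the tool from the commanded pose. I'll open the lid while reducing the lean.

```bash
cat >> h.py <<'E'
def lidpt(x,z,th): return case([x*np.cos(th)-z*np.sin(th),0,x*np.sin(th)+z*np.cos(th)])
def inlid(P,th):
    x,y=ax(YAW);d=P-HIN;a=d@x;b=d[2];return np.array([a*np.cos(th)+b*np.sin(th),d@y,-a*np.sin(th)+b*np.cos(th)])
def arc(th0,seq,back=.009,yaw=YAW):
    s=read_state();R_=R0(s);piv=s['tool_pos']-back*R_[:,2];l=inlid(piv,th0);print('tip',inlid(s['tool_pos'],th0),'piv',l)
    for th,L in seq:
        R=tool(yaw,np.radians(L));T=lidpt(l[0],l[2],th)+back*R[:,2];row(T,R,s)
E
python3 - <<'E'
from h import *
arc(.2,[(.2,38),(.3,36),(.4,33),(.5,30),(.6,27)])
E
```

```text
tip [ 0.1347 -0.0003  0.0317] piv [ 0.1309 -0.0001  0.0399]
row [-0.0003  0.0004 -0.    ] [-0.0034 -0.0046 -0.0004] mm 0.41720197048343677 deg 2.062642337154367
row [-0.0015  0.     -0.0182] [-0.0034  0.001  -0.0004] mm 13.680678222025286 deg 1.2876457907491028
row [-0.0007 -0.0003 -0.0364] [-0.0034  0.0093 -0.0005] mm 27.33265956894046 deg 3.572499768821713
row [ 0.0019 -0.0007 -0.0546] [-0.0034  0.0176 -0.0006] mm 40.99140303849418 deg 6.470454071004747
row [ 0.0064 -0.0011 -0.0725] [-0.0034  0.026  -0.0007] mm 54.61946272038275 deg 9.432396032832937
```

```bash
python3 -m inch '[[[-0.0015,0,-0.009,0,0,0,1],[-0.0015,-0.001,-0.018,-0.003,0.001,0,1],[-0.001,-0.001,-0.027,-0.003,0.005,0,1],[-0.0007,-0.001,-0.036,-0.003,0.009,0,1],[0.0006,-0.001,-0.045,-0.003,0.0135,0,1],[0.0019,-0.001,-0.055,-0.003,0.0176,0,1],[0.004,-0.001,-0.063,-0.003,0.022,0,1],[0.0064,-0.001,-0.0725,-0.003,0.026,0,1],[0.0064,-0.001,-0.0725,-0.003,0.026,0,1]]]' 35
python3 - <<'E'
from h import *
s=read_state();R=R0(s);print(s['qpos'],R[:,2],R[:,1],'lidtip .6',inlid(s['tool_pos'],.6))
im=read_camera('wrist');a=cv2.resize(im,(400,300));b=read_camera('side');b=cv2.resize(b[90:270,230:470],(400,300))
cv2.imwrite('pics/c3.png',np.hstack([a,b])[:,:,::-1])
E
```

```text
t: 3.45
tool_pos: [0.5736, 0.1276, 0.1564]
tool_rot: [0.227, 0.108, 0.968, -0.026]
ft_force: [-6.0, -21.9, -3.2]
finger_gap: 0.0108
grip_force: 36.9
[ 0.3597  0.2414  2.0873 -0.5549  0.4838 -0.5362] [ 0.4337 -0.0987 -0.8956] [ 0.2208  0.9753 -0.0006] lidtip .6 [ 0.1252 -0.0002  0.0312]
```

View pics/c3.png

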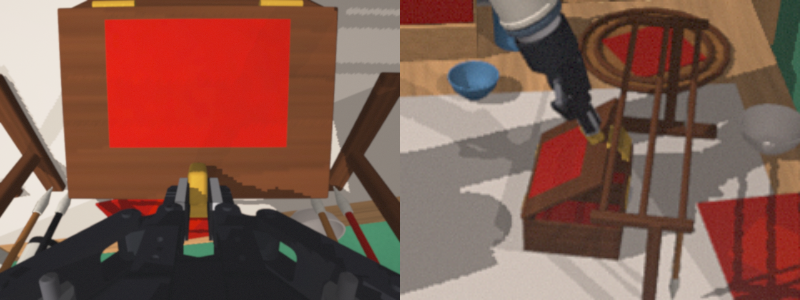

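The lid is rising (about 0.58 rad), the fin is between the pads, and joint 4 is free. I'll continue along the arc.

```bash
python3 - <<'E'
from h import *
arc(.58,[(.7,24),(.82,21),(.94,18),(1.06,15),(1.18,13),(1.3,11),(1.42,10),(1.54,10),(1.66,10),(1.75,10)])
E
```

```text
tip [ 0.1247 -0.0002  0.0334] piv [ 0.1257 -0.0002  0.0423]
row [ 0.0107  0.0003 -0.0186] [-0.0001  0.0069  0.    ] mm 16.108237637319313 deg 2.468371468892363
row [ 0.0237  0.0003 -0.0359] [-0.0001  0.0152  0.    ] mm 32.26162254937005 deg 5.4681084520168515
row [ 0.0387  0.0003 -0.0516] [-0.0001  0.0235  0.    ] mm 48.362526086764596 deg 8.468031725000216
row [ 0.0554  0.0002 -0.0655] [-0.0001  0.0319 -0.    ] mm 64.3465717836555 deg 11.467995093513014
row [ 0.0735  0.0002 -0.0773] [-0.0001  0.0374 -0.    ] mm 80.01695073033795 deg 13.467979716405274
row [ 0.0928  0.0002 -0.087 ] [-0.0001  0.043  -0.    ] mm 95.42630240070382 deg 15.467968300170329
row [ 0.113   0.0002 -0.0943] [-0.0001  0.0457 -0.    ] mm 110.37050233718664 deg 16.467963626400085
row [ 0.1336  0.0002 -0.0991] [-0.0001  0.0457 -0.    ] mm 124.77864633718777 deg 16.467963626400085
row [ 0.1547  0.0002 -0.1014] [-0.0001  0.0457 -0.    ] mm 138.73835273360828 deg 16.467963626400085
row [ 0.1706  0.0002 -0.1014] [-0.0001  0.0457 -0.    ] mm 148.883450206929 deg 16.467963626400085
```

```bash
python3 -m inch '[[[0.0107,-0.001,-0.0186,0,0.007,0,1],[0.0237,-0.0015,-0.036,0,0.015,0,1],[0.0387,-0.002,-0.0516,0,0.0235,0,1],[0.0554,-0.002,-0.0655,0,0.032,0,1],[0.0735,-0.002,-0.0773,0,0.0375,0,1],[0.0928,-0.002,-0.087,0,0.043,0,1],[0.0928,-0.002,-0.087,0,0.043,0,1]]]' 30
python3 - <<'E'
from h import *
s=read_state();R=R0(s);print(s['qpos'],R[:,2],R[:,1],'lidtip 1.3',inlid(s['tool_pos'],1.3))
arc(1.3,[(1.4,10),(1.5,10),(1.6,10),(1.7,10),(1.78,10)])
im=read_camera('wrist');a=cv2.resize(im,(400,300));b=read_camera('side');b=cv2.resize(b[90:270,230:470],(400,300))
cv2.imwrite('pics/c4.png',np.hstack([a,b])[:,:,::-1])
E
```

```text
t: 4.25
tool_pos: [0.4852, 0.1473, 0.1846]
tool_rot: [0.097, 0.108, 0.989, -0.01]
ft_force: [-5.3, -21.4, 2.8]
finger_gap: 0.0107
grip_force: 33.0
[ 0.3622  0.1452  2.0469 -0.1472  0.7903 -0.8961] [ 0.1893 -0.0397 -0.9811] [0.2153 0.9766 0.002 ] lidtip 1.3 [ 0.1187 -0.0005  0.038 ]
tip [ 0.1187 -0.0005  0.038 ] piv [ 0.1268 -0.0005  0.042 ]
row [ 0.018   0.0007 -0.0017] [0.0005 0.0032 0.0007] mm 13.539277635511676 deg 1.1926104573224587
row [ 0.0358  0.0008 -0.0016] [0.0005 0.0032 0.0007] mm 26.852599291945005 deg 1.1926104573224587
row [0.0535 0.0009 0.0002] [0.0005 0.0032 0.0007] mm 40.10168770266502 deg 1.1926104573224587
row [0.0709 0.001  0.0039] [0.0005 0.0032 0.0007] mm 53.25127603836918 deg 1.1926104573224587
row [0.0845 0.001  0.008 ] [0.0005 0.0032 0.0007] mm 63.6769042169104 deg 1.1926104573224587
```

View pics/c4.png

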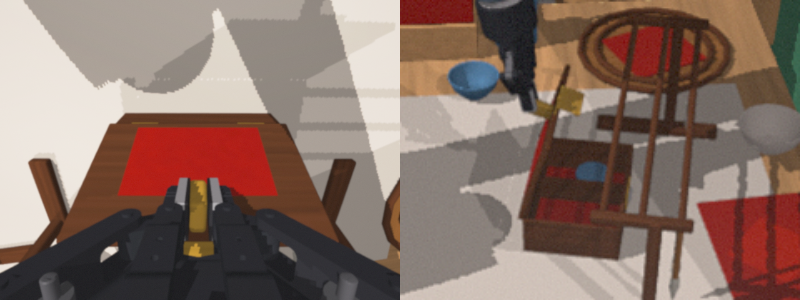

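```bash
python3 -m inch '[[[0.018,-0.002,-0.0017,0,0.003,0,1],[0.036,-0.003,-0.0016,0,0.003,0,1],[0.0535,-0.003,0.0002,0,0.003,0,1],[0.068,-0.003,0.003,0,0.003,0,1],[0.080,-0.003,0.0065,0,0.003,0,1],[0.083,-0.003,0.0075,0,0.003,0,1]]]' 30
python3 - <<'E'
from h import *
s=read_state();R=R0(s);print(s['qpos'],R[:,2],R[:,1],[ (t,inlid(s['tool_pos']-.009*R[:,2],t)) for t in(1.65,1.7,1.75)])
E
```

```text
t: 4.95
tool_pos: [0.4279, 0.1599, 0.1679]
tool_rot: [0.09, 0.108, 0.99, -0.007]
ft_force: [-7.7, -14.8, 17.7]
finger_gap: 0.011
grip_force: 34.6
[ 0.4319  0.0984  2.1467 -0.1513  0.7548 -0.8189] [ 0.176  -0.0326 -0.9839] [0.2149 0.9766 0.0061] [(1.65, array([ 0.1215, -0.0009,  0.0557])), (1.7, array([ 0.1242, -0.0009,  0.0496])), (1.75, array([ 0.1265, -0.0009,  0.0433]))]
```

```bash
python3 -m inch '[[[0.005,0,0.002,0,0,0,1],[0.005,0,0.002,0,0,0,1],[0.005,0,0.002,0,0,0,0],[0.005,0,0.002,0,0,0,-0.5],[0.005,0,0.002,0,0,0,-0.5],[0.005,0,-0.06,0,0,0,-0.5],[0.005,0,-0.12,0,0,0,-0.5],[0.005,0,-0.17,0,0,0,-0.5]]]' 30
python3 - <<'E'
from h import *
s=read_state();print(s['qpos'],s['tool_pos'])
m=camera_model('side');b=read_camera('side');m2=camera_model('scene');a=read_camera('scene')
cv2.imwrite('pics/s5.png',b[:,:,::-1]);cv2.imwrite('pics/sc5.png',a[:,:,::-1])
P=lambda x,y,z,t:proj(m,lidpt(x,z,t)+y*ax(YAW)[1])
for t in(1.6,1.7,1.75):print(t,P(.14,-.1,0,t),P(.14,.1,0,t),P(.14,-.1,.008,t))
A=cv2.resize(a[230:380,300:450],(400,400));B=cv2.resize(b[100:260,260:420],(400,400));cv2.imwrite('pics/c5.png',np.hstack([A,B])[:,:,::-1])
E
```

```text
t: 5.75
tool_pos: [0.4045, 0.1662, 0.2943]
tool_rot: [0.091, 0.109, 0.99, -0.004]
ft_force: [0.7, 0.6, 0.1]
finger_gap: 0.0637
grip_force: 0.0
[ 0.4699 -0.1004  2.029  -0.1216  1.0678 -0.8309] [0.4045 0.1662 0.2943]
1.6 [301.2071 173.8697] [315.557  124.2727] [297.6479 173.6182]
1.7 [295.0115 173.6841] [309.9295 124.179 ] [291.5034 173.7234]
1.75 [291.9556 173.7821] [307.1496 124.3168] [288.4888 173.9661]
```

View pics/c5.png

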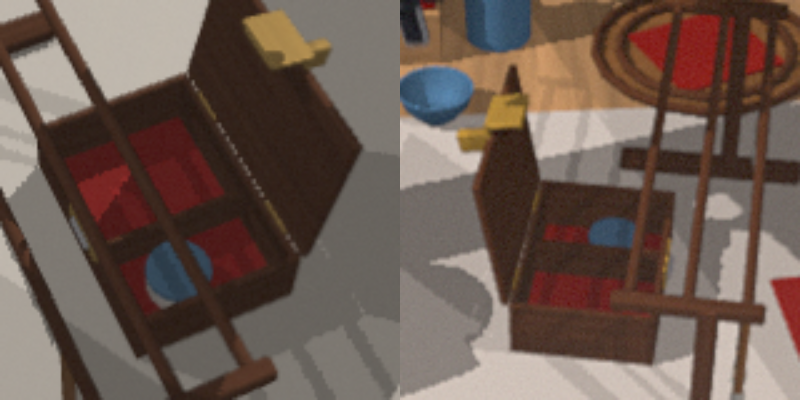

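The lid's far corner is at side (290,174), which matches about 1.75, so it is on its stop. The tin is in its small compartment and the large one is empty. Now to the stone.

```bash
python3 - <<'E'
from h import *
s=read_state();R=tool(0.12,0)
row(np.array([.40,.10,.30]),R0(s),s);row(np.array([.42,-.15,.27]),R,s);row(np.array([.466,-.38,.2]),R,s)
E
```

```text
row [-0.0114 -0.0897 -0.0029] [0. 0. 0.] mm 67.83128394031324 deg 0.0
row [-0.1012 -0.41    0.0496] [-0.0025  0.0301 -0.0538] mm 318.90090464204224 deg 22.216443719034714
row [-0.2085 -0.6977  0.1603] [-0.0025  0.0301 -0.0538] mm 559.1894097840426 deg 22.216443719034714
```

```bash
python3 -m inch '[[[-0.01,-0.09,-0.003,0,0,0,-1],[-0.04,-0.15,0,0,0.01,-0.01,-1],[-0.06,-0.22,0.02,0,0.02,-0.03,-1],[-0.08,-0.28,0.03,-0.0025,0.03,-0.04,-1],[-0.1,-0.35,0.04,-0.0025,0.03,-0.054,-1],[-0.1,-0.41,0.05,-0.0025,0.03,-0.054,-1],[-0.13,-0.47,0.08,-0.0025,0.03,-0.054,-1],[-0.208,-0.698,0.16,-0.0025,0.03,-0.054,-1],[-0.208,-0.698,0.16,-0.0025,0.03,-0.054,-1],[-0.208,-0.698,0.16,-0.0025,0.03,-0.054,-1]]]'
python3 - <<'E'
from h import *
s=read_state();row(np.array([.466,-.38,.2]),tool(.12,0),s)
E
```

```text
t: 6.85
tool_pos: [0.4487, -0.2996, 0.2186]
tool_rot: [-0.004, -0.06, 0.998, -0.002]
ft_force: [1.2, 0.4, 0.2]
finger_gap: 0.0854
grip_force: 0.0
row [-0.0102 -0.1091  0.025 ] [-0.0005 -0.0013 -0.    ] mm 84.28065543335558 deg 0.48418297147800266
```

```bash
python3 -m inch '[[[-0.01,-0.109,0.025,0,-0.001,0,-1],[-0.01,-0.109,0.025,0,-0.001,0,-1],[-0.01,-0.109,0.025,0,-0.001,0,-1],[-0.01,-0.109,0.025,0,-0.001,0,-1]]]'
python3 - <<'E'
from h import *
m=camera_model('wrist');im=read_camera('wrist')[:,:,::-1].copy()
h=cv2.cvtColor(im,cv2.COLOR_BGR2HSV)
k=((h[...,0]<5)|(h[...,0]>172))&(h[...,1]>120)&(h[...,2]>60)
c,_=cv2.findContours(k.astype(np.uint8),0,2)
for q in c:
    if cv2.contourArea(q)>200:
        ap=cv2.approxPolyDP(q,4,True)[:,0];print(cv2.contourArea(q),ap.tolist())
        for z in(0,.026):print(z,np.array([plane(m,p,z)[:2] for p in ap.astype(float)]).tolist())
print(read_state()['tool_pos'])
cv2.imwrite('pics/w6.png',im)
E
```

```text
t: 7.25
tool_pos: [0.4656, -0.3779, 0.2]
tool_rot: [-0.001, -0.06, 0.998, -0.001]
ft_force: [0.7, 0.8, 0.5]
finger_gap: 0.0855
grip_force: 0.0
1867.5 [[311, 183], [306, 249], [333, 252], [337, 188]]
0 [[0.4385713408803832, -0.38842717301397023], [0.5013424261984905, -0.38600353735289794], [0.5012359306040391, -0.3600424519114855], [0.4402626549216937, -0.36430041671228114]]
0.026 [[0.4357374422150449, -0.3882835749537771], [0.4937528728312011, -0.38604355845858324], [0.4936544455419563, -0.3620493333545623], [0.437300619144622, -0.3659847067866883]]
[ 0.4657 -0.3772  0.2005]
```

View pics/w6.png

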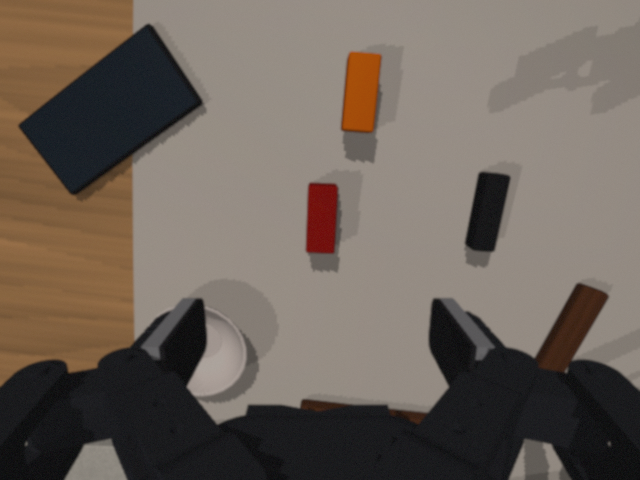

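The red stone is at wrist (322,218), clear of the orange (361,92) and black (488,211) bars. Its centre is about (0.466,-0.3755), yaw 0.055.

```bash
python3 - <<'E'
from h import *
s=read_state();row(np.array([.466,-.3755,.006]),tool(.055,0),s)
E
```

```text
row [-0.0013  0.0026  0.2594] [-0.0003 -0.0004  0.0104] mm 194.5490812091171 deg 3.7334612547672843
```

```bash
python3 -m inch '[[[-0.001,0.0026,0.06,0,0,0.01,-0.4],[-0.001,0.0026,0.12,0,0,0.01,-0.4],[-0.001,0.0026,0.18,0,0,0.01,-0.4],[-0.001,0.0026,0.22,0,0,0.01,-0.4],[-0.001,0.0026,0.245,0,0,0.01,-0.4],[-0.001,0.0026,0.259,0,0,0.01,-0.4],[-0.001,0.0026,0.259,0,0,0.01,-0.4]]]' 40
python3 -m inch '[[[0,0,0,0,0,0,0.3],[0,0,0,0,0,0,1],[0,0,0,0,0,0,1],[0,0,0,0,0,0,1],[0,0,0,0,0,0,1]]]' 40
```

```text
t: 8.0
tool_pos: [0.4661, -0.3754, 0.0065]
tool_rot: [-0.001, -0.029, 1.0, -0.001]
ft_force: [0.3, 0.7, -0.0]
finger_gap: 0.0598
grip_force: 0.0
t: 8.5
tool_pos: [0.4674, -0.3773, 0.0088]
tool_rot: [0.0, -0.029, 1.0, -0.002]
ft_force: [-0.4, 1.9, 7.0]
finger_gap: 0.0252
grip_force: 40.5
```

```bash
python3 - <<'E'
from h import *
from scipy.optimize import least_squares
s=read_state()
D=[([1.244,.353,1.633,0,1.155],[.1993,.5919,.2306]),([.3858,.3624,2.1391,-1.2952,.379],[.6126,.1187,.1179]),([.3597,.2414,2.0873,-.5549,.4838],[.5736,.1276,.1564]),([.3622,.1452,2.0469,-.1472,.7903],[.4852,.1473,.1846]),([.4319,.0984,2.1467,-.1513,.7548],[.4279,.1599,.1679]),([.4699,-.1004,2.029,-.1216,1.0678],[.4045,.1662,.2943]),(s['qpos'][:5],s['tool_pos'])]
r=Ro.from_euler
def fk(q,p,full=False):
    A=r('z',q[0]);B=A*r('y',q[1]);C=B*r('y',q[2]);W=np.array([0,0,p[0]])+A.apply([p[4],0,0])+B.apply([0,0,p[1]])+C.apply([p[5],0,p[2]])
    T=W+(C*r('z',q[3])*r('y',q[4])).apply([0,0,p[3]]);return (W,T,C.apply([0,0,1])) if full else T
f=least_squares(lambda p:np.concatenate([fk(q,p)-np.array(x) for q,x in D]),[.3,.4,.4,.2,0,0]);print(f.x,np.abs(f.fun).max())
p=f.x
tcp=case([.062,-.039,0]);tcp[2]=.015;print('tcp',tcp)
R=tool(YAW,0)
g=least_squares(lambda q:np.r_[fk(q,p)-tcp, .1*((r('z',q[0])*r('y',q[1]+q[2])*r('z',q[3])*r('y',q[4])).apply([0,0,1])-[0,0,-1])],[.2,.4,2,0,.8]);print(g.x,g.cost,fk(g.x,p,True))
row(np.array([.466,-.375,.27]),R0(s),s);row(np.array([.48,-.15,.28]),R,s);row(np.r_[tcp[:2],.27],R,s)
E
```

```text
[0.2885 0.5651 0.4906 0.3386 0.0026 0.0558] 0.0014994470692081818
tcp [0.5419 0.095  0.015 ]
[0.1736 0.5366 1.9404 0.     0.6646] 1.494134851892454e-19 (array([0.5419, 0.095 , 0.3536]), array([0.5419, 0.095 , 0.015 ]), array([ 0.6075,  0.1065, -0.7872]))
row [ 0.0014  0.0015 -0.3483] [0. 0. 0.] mm 261.206916666634 deg 0.0
row [-0.0344  0.2999 -0.363 ] [-0.0007  0.0002  0.0444] mm 354.08938274618794 deg 16.004367781466115
row [-0.1355  0.6214 -0.3511] [-0.0007  0.0002  0.0444] mm 544.8525433144063 deg 16.004367781466115
```

```bash
python3 -m inch '[[[0,0,-0.04,0,0,0,1],[0,0,-0.1,0,0,0,1],[0,0,-0.16,0,0,0,1],[0,0,-0.22,0,0,0,1],[0,0,-0.28,0,0,0,1],[0,0.02,-0.335,0,0,0,1],[-0.005,0.06,-0.35,0,0,0.005,1],[-0.015,0.12,-0.36,0,0,0.02,1],[-0.025,0.18,-0.36,0,0,0.03,1],[-0.035,0.24,-0.36,0,0,0.044,1]]]' 40
python3 - <<'E'
from h import *
s=read_state();t=case([.062,-.039,.21]);row(t,tool(YAW,0),s)
E
```

```text
t: 9.5
tool_pos: [0.4825, -0.1933, 0.2777]
tool_rot: [0.001, 0.111, 0.994, -0.002]
ft_force: [1.2, 0.3, -1.2]
finger_gap: 0.0252
grip_force: 39.7
row [0.0077 0.3924 0.0087] [-0.0006  0.0003 -0.0001] mm 294.4232699370666 deg 0.25220675103197315
```

```bash
python3 -m inch '[[[0.001,0.06,0.001,0,0,0,1],[0.003,0.12,0.002,0,0,0,1],[0.004,0.18,0.004,0,0,0,1],[0.005,0.24,0.005,0,0,0,1],[0.006,0.3,0.006,0,0,0,1],[0.007,0.35,0.008,0,0,0,1],[0.0077,0.38,0.0087,0,0,0,1],[0.0077,0.392,0.0087,0,0,0,1],[0.0077,0.392,0.0087,0,0,0,1]]]'
python3 - <<'E'
from h import *
s=read_state();t=case([.062,-.039,-.06+.017]);row(t,tool(YAW,0),s)
E
```

```text
t: 10.4
tool_pos: [0.5409, 0.0942, 0.2693]
tool_rot: [-0.0, 0.109, 0.994, -0.002]
ft_force: [-0.1, -0.0, -1.2]
finger_gap: 0.0252
grip_force: 39.7
row [-0.001   0.0026  0.3364] [-0.0006  0.0001  0.0007] mm 252.27599515947412 deg 0.32916136523158696
```

```bash
python3 -m inch '[[[0,0,0.05,0,0,0,1],[0,0,0.1,0,0,0,1],[0,0,0.15,0,0,0,1],[0,0,0.2,0,0,0,1],[0,0,0.24,0,0,0,1],[0,0,0.28,0,0,0,1],[0,0,0.31,0,0,0,1],[0,0,0.325,0,0,0,1],[0,0,0.333,0,0,0,1],[0,0,0.333,0,0,0,1]]]'
```

```text
t: 11.4
tool_pos: [0.5407, 0.0921, 0.0193]
tool_rot: [-0.0, 0.11, 0.994, -0.002]
ft_force: [-0.1, 0.4, -0.5]
finger_gap: 0.0249
grip_force: 39.8
```

```bash
python3 -m inch '[[[0,0,0.0025,0,0,0,1],[0,0,0.0025,0,0,0,1]]]'; python3 -m inch '[[[0,0,0.0015,0,0,0,1],[0,0,0.0025,0,0,0,1]]]'
```

```text
t: 11.6
tool_pos: [0.5413, 0.0927, 0.0182]
tool_rot: [0.001, 0.109, 0.994, -0.002]
ft_force: [-0.0, 0.0, -0.5]
finger_gap: 0.0248
grip_force: 39.8
t: 11.8
tool_pos: [0.5409, 0.0928, 0.0159]
tool_rot: [0.0, 0.109, 0.994, -0.002]
ft_force: [0.5, 0.2, -2.2]
finger_gap: 0.025
grip_force: 39.8
```

```bash
python3 -m inch '[[[0,0,0.001,0,0,0,1],[0,0,0.001,0,0,0,1]]]'
```

```text
t: 12.0
tool_pos: [0.5407, 0.0927, 0.0148]
tool_rot: [-0.0, 0.109, 0.994, -0.002]
ft_force: [0.4, 0.5, -0.0]
finger_gap: 0.0252
grip_force: 39.9
```

```bash
python3 -m inch '[[[0,0,0.0012,0,0,0,1],[0,0,0.0012,0,0,0,1]]]'; python3 -m inch '[[[0,0,0.0008,0,0,0,1],[0,0,0.0008,0,0,0,1]]]'
```

```text
t: 12.2
tool_pos: [0.5407, 0.0927, 0.0148]
tool_rot: [-0.0, 0.109, 0.994, -0.002]
ft_force: [-4.1, -0.3, 13.0]
finger_gap: 0.0249
grip_force: 41.5
t: 12.4
tool_pos: [0.5407, 0.0927, 0.0147]
tool_rot: [-0.0, 0.109, 0.994, -0.002]
ft_force: [-6.4, -1.7, 21.7]
finger_gap: 0.0248
grip_force: 42.6
```

Contact with the floor at 0.0148, as expected. Back off a touch, release to a partial opening, and raise.

```bash
python3 -m inch '[[[0,0,-0.001,0,0,0,1],[0,0,-0.001,0,0,0,0.2],[0,0,-0.001,0,0,0,-0.1],[0,0,-0.001,0,0,0,-0.1],[0,0,-0.02,0,0,0,-0.1],[0,0,-0.07,0,0,0,-0.1],[0,0,-0.14,0,0,0,-0.1],[0,0,-0.2,0,0,0,-0.1],[0,0,-0.27,0,0,0,-0.1],[0,0,-0.335,0,0,0,-0.1]]]' 
python3 - <<'E'
from h import *
im=read_camera('wrist');a=cv2.resize(im,(400,300));b=read_camera('scene');b=cv2.resize(b[230:365,300:480],(400,300))
cv2.imwrite('pics/c7.png',np.hstack([a,b])[:,:,::-1])
s=read_state();R=tool(YAW,np.radians(10));piv=lidpt(.1268,.042,1.75);print(s['tool_pos'])
row(piv+.009*R[:,2]-.14*R[:,2],R,s)
E
```

```text
t: 13.4
tool_pos: [0.5402, 0.0935, 0.2663]
tool_rot: [0.0, 0.109, 0.994, -0.002]
ft_force: [1.3, 0.3, -0.8]
finger_gap: 0.0469
grip_force: 0.0
[0.5444 0.0941 0.2715]
row [ 0.201   0.053  -0.0486] [ 0.0002 -0.026   0.0005] mm 160.1418705338804 deg 9.345676092125286
```

View pics/c7.png

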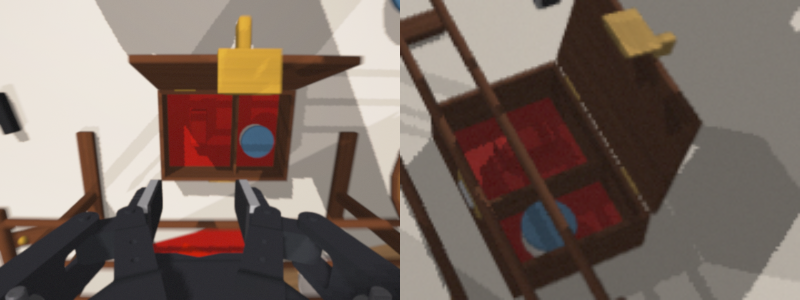

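The wrist view shows the case with the tin intact, the fingers empty, and a shape in the large compartment around (205,115). The stone is red on a red lining, so I'll check it numerically with an edge crop later. Next I'll plan the closing with an IK check for joint 4.

```bash
cat >> h.py <<'E'
from scipy.optimize import least_squares
_p=[0.2885,0.5651,0.4906,0.3386,0.0026,0.0558]
def ik(tcp,z,q0):
    r=Ro.from_euler
    def e(q):
        A=r('z',q[0]);B=A*r('y',q[1]);C=B*r('y',q[2]);W=np.array([0,0,_p[0]])+A.apply([_p[4],0,0])+B.apply([0,0,_p[1]])+C.apply([_p[5],0,_p[2]])
        zz=(C*r('z',q[3])*r('y',q[4])).apply([0,0,1]);return np.r_[W+zz*_p[3]-tcp,.2*(zz-z)]
    g=least_squares(e,q0);return g.x,g.cost
E
python3 - <<'E'
from h import *
q=[.43,.1,2.1,-.15,.75]
for th,L in [(1.75,10),(1.5,10),(1.25,11),(1.,14),(.8,18),(.6,22),(.4,26),(.2,30),(.1,30),(0,30)]:
    R=tool(YAW,np.radians(L));T=lidpt(.122,.03,th)+.014*R[:,2];q,c=ik(T,R[:,2],q);print(th,L,T,q,round(c,6))
for L in (26,28,33):
    R=tool(YAW,np.radians(L));T=lidpt(.122,.03,0)+.014*R[:,2];print(L,ik(T,R[:,2],q))
b=read_camera('scene')[230:365,300:480];g=cv2.createCLAHE(4,(4,4)).apply(np.ascontiguousarray(b[...,0]));a=read_camera('wrist')[120:300,230:480];ga=cv2.createCLAHE(4,(4,4)).apply(np.ascontiguousarray(a[...,0]))
cv2.imwrite('pics/c8.png',np.hstack([cv2.resize(ga,(400,300)),cv2.resize(g,(400,300))]))
E
```

```text
1.75 10 [0.4424 0.1575 0.1609] [ 0.4167  0.1323  2.1256 -0.1526  0.749 ] 0.0
1.5 10 [0.4716 0.1509 0.17  ] [ 0.3765  0.1562  2.07   -0.1402  0.7757] 0.0
1.25 11 [0.5024 0.1439 0.1715] [ 0.3455  0.1887  2.0276 -0.1481  0.7684] 0.0
1.0 14 [0.533  0.137  0.1653] [ 0.3297  0.2212  2.0127 -0.1963  0.7079] 0.0
0.8 18 [0.5561 0.1318 0.1551] [ 0.3286  0.2474  2.0249 -0.2827  0.6181] 0.0
0.6 22 [0.5768 0.1271 0.1407] [ 0.3297  0.2817  2.0437 -0.4058  0.5205] 0.0
0.4 26 [0.5942 0.1232 0.1226] [ 0.3338  0.324   2.0686 -0.5984  0.4231] 0.0
0.2 30 [0.6076 0.1201 0.1015] [ 0.3418  0.3748  2.0985 -0.9165  0.3435] 0.0
0.1 30 [0.6123 0.1191 0.0899] [ 0.3364  0.4013  2.0952 -0.9692  0.3271] 0.0
0 30 [0.6158 0.1183 0.0779] [ 0.3324  0.4276  2.0935 -1.0312  0.3118] 0.0
26 (array([ 0.3111,  0.4264,  2.0531, -0.7185,  0.3452]), np.float64(1.0472878435410679e-27))
28 (array([ 0.3216,  0.4263,  2.0736, -0.8658,  0.3245]), np.float64(1.0146619818261405e-19))
33 (array([ 0.3488,  0.4322,  2.1225, -1.2964,  0.3107]), np.float64(1.3144233991334505e-18))
```

View pics/c8.png

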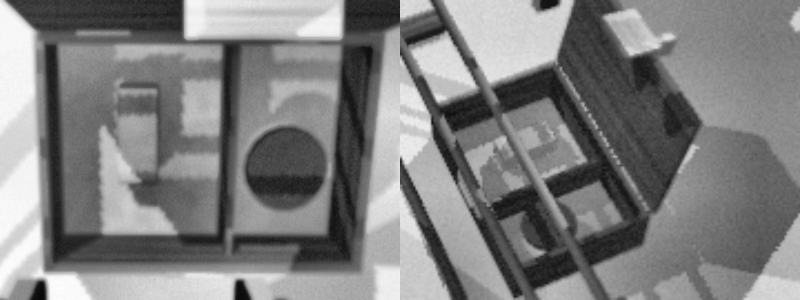

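The enhanced view shows the stone lying flat in the large compartment at (138,132) and the tin in place. Back to the tab.

```bash
python3 - <<'E'
from h import *
s=read_state();R=tool(YAW,np.radians(10));T=lidpt(.122,.03,1.75)+.014*R[:,2];row(T-.12*R[:,2],R,s)
E
```

```text
row [ 0.175   0.0545 -0.0191] [-0.0003 -0.0273  0.0005] mm 138.21595116622737 deg 9.822206634334204
```

```bash
python3 -m inch '[[[0.06,0.02,-0.02,0,-0.01,0,-0.1],[0.11,0.035,-0.02,0,-0.02,0,-0.1],[0.15,0.05,-0.02,0,-0.027,0,-0.1],[0.175,0.0545,-0.019,0,-0.027,0,-0.1],[0.175,0.0545,-0.019,0,-0.027,0,-0.1],[0.175,0.0545,-0.019,0,-0.027,0,-0.1]]]'
python3 - <<'E'
from h import *
s=read_state();R=tool(YAW,np.radians(10));T=lidpt(.122,.03,1.75)+.014*R[:,2];row(T,R,s)
E
```

```text
t: 14.2
tool_pos: [0.4214, 0.1619, 0.2766]
tool_rot: [0.083, 0.108, 0.991, -0.011]
ft_force: [0.4, -0.5, -0.4]
finger_gap: 0.0469
grip_force: 0.0
row [-0.0023  0.0009  0.1569] [-0.0006 -0.0009  0.0008] mm 117.71340677487088 deg 0.4869733770415209
```

```bash
python3 -m inch '[[[-0.002,-0.001,0.05,0,-0.001,0.001,-0.1],[-0.002,-0.001,0.1,0,-0.001,0.001,-0.1],[-0.002,-0.001,0.135,0,-0.001,0.001,-0.1],[-0.002,-0.001,0.157,0,-0.001,0.001,-0.1],[-0.002,-0.001,0.157,0,-0.001,0.001,0.3],[-0.002,-0.001,0.157,0,-0.001,0.001,1],[-0.002,-0.001,0.157,0,-0.001,0.001,1],[-0.002,-0.001,0.157,0,-0.001,0.001,1]]]' 40
python3 - <<'E'
from h import *
arc(1.75,[(1.75,10),(1.65,10),(1.55,10),(1.4,10),(1.25,11),(1.1,13),(1.,14),(.9,16),(.8,18),(.7,20)],back=.014)
E
```

```text
t: 15.0
tool_pos: [0.4429, 0.1561, 0.162]
tool_rot: [0.088, 0.112, 0.99, -0.011]
ft_force: [5.5, -1.9, -10.0]
finger_gap: 0.0111
grip_force: 39.8
tip [ 0.1089 -0.0012  0.0291] piv [ 0.1229 -0.0012  0.0291]
row [ 0.0001  0.0017 -0.    ] [-0.0004  0.0004 -0.0004] mm 1.2403246231213139 deg 0.25576036431843835
row [-0.0165  0.0017 -0.0031] [-0.0004  0.0004 -0.0004] mm 12.65050803260188 deg 0.25576036431843835
row [-0.0333  0.0017 -0.0045] [-0.0004  0.0004 -0.0004] mm 25.214061713009663 deg 0.25576036431843835
row [-0.0585  0.0018 -0.0035] [-0.0004  0.0004 -0.0004] mm 43.96415801368309 deg 0.25576036431843835
row [-0.0836  0.0019  0.0013] [-0.0004 -0.0024 -0.0004] mm 62.71924043006728 deg 0.8738946414600117
row [-0.108   0.0019  0.0097] [-0.0004 -0.0079 -0.0004] mm 81.36520264793268 deg 2.856613783519371
row [-0.1234  0.002   0.0173] [-0.0004 -0.0107 -0.0004] mm 93.46276646839333 deg 3.8546743430682904
row [-0.1383  0.002   0.0262] [-0.0005 -0.0162 -0.0004] mm 105.55596576094698 deg 5.852781540151881
row [-0.1521  0.0021  0.0365] [-0.0005 -0.0218 -0.0003] mm 117.36703032513192 deg 7.851852045916007
row [-0.1649  0.0022  0.0481] [-0.0005 -0.0274 -0.0003] mm 128.8613044022392 deg 9.851299440505558
```

Well seated on the tab with little side force. Closing along the arc.

```bash
python3 -m inch '[[[-0.0165,0.000,-0.0031,0,0,0,1],[-0.0333,0.000,-0.0045,0,0,0,1],[-0.0585,0.0003,-0.0035,0,0,0,1],[-0.0836,0.0004,0.0013,0,-0.0024,0,1],[-0.108,0.0005,0.0097,0,-0.008,0,1],[-0.1234,0.0005,0.0173,0,-0.0107,0,1],[-0.1383,0.0005,0.0262,0,-0.0162,0,1],[-0.1521,0.0006,0.0365,0,-0.0218,0,1],[-0.165,0.0007,0.0481,0,-0.0274,0,1],[-0.165,0.0007,0.0481,0,-0.0274,0,1]]]' 40
python3 - <<'E'
from h import *
arc(.7,[(.7,20),(.6,22),(.5,24),(.4,26),(.3,28),(.2,30),(.15,30),(.1,30)],back=.014)
E
```

```text
t: 16.0
tool_pos: [0.5687, 0.128, 0.1481]
tool_rot: [0.173, 0.11, 0.979, -0.021]
ft_force: [1.1, -0.4, -2.4]
finger_gap: 0.0117
grip_force: 51.1
tip [ 0.1186 -0.0009  0.0153] piv [ 0.1234 -0.0009  0.0284]
row [ 0.      0.0012 -0.    ] [-0.0005  0.0002 -0.0003] mm 0.9060105619649802 deg 0.2098487347897602
row [-0.0091  0.0013  0.0146] [-0.0005 -0.0054 -0.0003] mm 12.923060852172153 deg 1.94764092551604
row [-0.0167  0.0013  0.0299] [-0.0005 -0.0109 -0.0003] mm 25.71799012215513 deg 3.94240608156251
row [-0.0228  0.0014  0.0458] [-0.0005 -0.0165 -0.0003] mm 38.39972927244883 deg 5.940691718997435
row [-0.0272  0.0014  0.0622] [-0.0005 -0.022  -0.0002] mm 50.92651210643208 deg 7.939840195779205
row [-0.03    0.0015  0.0788] [-0.0005 -0.0276 -0.0002] mm 63.263720448126726 deg 9.939330883318183
row [-0.0304  0.0015  0.0873] [-0.0005 -0.0276 -0.0002] mm 69.31324406781974 deg 9.939330883318183
row [-0.0304  0.0016  0.0957] [-0.0005 -0.0276 -0.0002] mm 75.32009033752618 deg 9.939330883318183
```

```bash
python3 -m inch '[[[-0.009,0,0.0146,0,-0.0054,0,1],[-0.0167,0,0.03,0,-0.011,0,1],[-0.0228,0,0.0458,0,-0.0165,0,1],[-0.0272,0,0.0622,0,-0.022,0,1],[-0.03,0,0.0788,0,-0.0276,0,1],[-0.0304,0,0.0873,0,-0.0276,0,1],[-0.0304,0,0.092,0,-0.0276,0,1],[-0.0304,0,0.092,0,-0.0276,0,1]]]' 80
python3 - <<'E'
from h import *
print(read_state()['qpos']);arc(.13,[(.13,30),(.08,30),(.04,30),(0,30),(-.02,30)],back=.014)
E
```

```text
t: 16.8
tool_pos: [0.6145, 0.1178, 0.0932]
tool_rot: [0.258, 0.108, 0.959, -0.03]
ft_force: [5.8, -3.0, 5.4]
finger_gap: 0.0106
grip_force: 104.1
[ 0.3342  0.3975  2.0918 -0.9613  0.3329 -0.1404]
tip [ 0.1311 -0.0008  0.0163] piv [ 0.1256 -0.0007  0.0292]
row [ 0.0001  0.001  -0.    ] [-0.0005  0.0004 -0.0003] mm 0.7756318203300953 deg 0.2705632515211022
row [0.0017 0.0011 0.0084] [-0.0005  0.0004 -0.0003] mm 6.503498952531281 deg 0.2705632515211022
row [0.0033 0.0011 0.0151] [-0.0005  0.0004 -0.0003] mm 11.640620956649554 deg 0.2705632515211022
row [0.0052 0.0011 0.0217] [-0.0005  0.0004 -0.0003] mm 16.785705069030357 deg 0.2705632515211022
row [0.0063 0.0011 0.025 ] [-0.0005  0.0004 -0.0003] mm 19.357446414603185 deg 0.2705632515211022
```

```bash
python3 -m inch '[[[0.001,0,0.004,0,0,0,1],[0.0017,0,0.0084,0,0,0,1],[0.0017,0,0.0084,0,0,0,1]]]' 80; python3 -m inch '[[[0.001,0,0.004,0,0,0,1],[0.0015,0,0.006,0,0,0,1]]]' 80
```

```text
t: 17.1
tool_pos: [0.6166, 0.1173, 0.0873]
tool_rot: [0.259, 0.108, 0.959, -0.03]
ft_force: [4.9, -3.4, 4.4]
finger_gap: 0.0105
grip_force: 102.9
t: 17.3
tool_pos: [0.6179, 0.117, 0.0831]
tool_rot: [0.259, 0.109, 0.959, -0.03]
ft_force: [1.7, -2.2, 6.9]
finger_gap: 0.0107
grip_force: 102.8
```

```bash
python3 -m inch '[[[0.0008,0,0.003,0,0,0,1],[0.0008,0,0.003,0,0,0,1]]]' 80; python3 -m inch '[[[0.0008,0,0.003,0,0,0,1],[0.0008,0,0.003,0,0,0,1]]]' 80;python3 -m inch '[[[0.0005,0,0.002,0,0,0,1],[0.0005,0,0.002,0,0,0,1]]]' 80
```

```text
t: 17.5
tool_pos: [0.6184, 0.1169, 0.0815]
tool_rot: [0.259, 0.109, 0.959, -0.03]
ft_force: [0.7, -2.9, 14.6]
finger_gap: 0.0108
grip_force: 104.7
t: 17.7
tool_pos: [0.6191, 0.1168, 0.0792]
tool_rot: [0.259, 0.109, 0.959, -0.03]
ft_force: [2.2, -2.8, 12.9]
finger_gap: 0.0106
grip_force: 106.1
t: 17.9
tool_pos: [0.6195, 0.1167, 0.0774]
tool_rot: [0.259, 0.108, 0.959, -0.03]
ft_force: [4.1, -3.8, 9.8]
finger_gap: 0.0107
grip_force: 105.9
```

```bash
python3 -m inch '[[[0.0005,0,0.002,0,0,0,1],[0.0005,0,0.002,0,0,0,1]]]' 80; python3 -m inch '[[[0.0005,0,0.002,0,0,0,1],[0.0005,0,0.002,0,0,0,1]]]' 80;python3 -m inch '[[[0.0005,0,0.002,0,0,0,1],[0.0005,0,0.002,0,0,0,1]]]' 80
```

```text
t: 18.1
tool_pos: [0.6199, 0.1166, 0.0758]
tool_rot: [0.259, 0.109, 0.959, -0.03]
ft_force: [4.0, -2.3, 7.7]
finger_gap: 0.0108
grip_force: 104.2
t: 18.3
tool_pos: [0.6203, 0.1165, 0.0742]
tool_rot: [0.259, 0.109, 0.959, -0.03]
ft_force: [5.2, -3.6, 8.0]
finger_gap: 0.0108
grip_force: 103.3
t: 18.5
tool_pos: [0.6206, 0.1164, 0.0725]
tool_rot: [0.259, 0.108, 0.959, -0.03]
ft_force: [4.7, -2.6, 5.8]
finger_gap: 0.0109
grip_force: 102.0
```

Picture-viewing budget is spent, so I'll measure the lid angle numerically from the red inlay. I'll calibrate its position in the lid from the first wrist picture.

```bash
cat > meas.py <<'E'
from h import *
def quad(im):
    h=cv2.cvtColor(im,cv2.COLOR_BGR2HSV);k=(((h[...,0]<6)|(h[...,0]>174))&(h[...,1]>150)&(h[...,2]>80)).astype(np.uint8)
    k=cv2.morphologyEx(k,cv2.MORPH_OPEN,np.ones((5,5)));c,_=cv2.findContours(k,0,2);q=max(c,key=cv2.contourArea);m=np.zeros_like(k);cv2.drawContours(m,[q],-1,1,-1);return m
def rows(m,cols):
    o=[]
    for u in cols:
        v=np.flatnonzero(m[:,u]);o.append((u,v.min(),v.max()))
    return o
def lidx(cm,uv,th):
    o,d=ray(cm,uv);x,y=ax(YAW);n=-np.sin(th)*x+np.array([0,0,np.cos(th)]);c=HIN+.008*n;return inlid(o+d*((c-o)@n)/(d@n),th)
E
python3 - <<'E'
from meas import *
cm=camera_model('wrist');im=read_camera('wrist')[:,:,::-1].copy();cv2.imwrite('pics/w9.png',im)
# first wrist picture: rebuild its camera from hand-eye
s=read_state();T=np.eye(4);T[:3,:3]=R0(s);T[:3,3]=s['tool_pos'];CT=cm['camera_from_world']@T
m1=quad(cv2.imread('pics/w1.png'));T1=np.eye(4);T1[:3,:3]=tool(-.2228,np.radians(38));T1[:3,3]=[.5319,.1364,.2048];c1=dict(cm);c1['camera_from_world']=CT@np.linalg.inv(T1)
m2=quad(im)
print(cm['camera_from_world']-0)
for m,c,ths in((m1,c1,(.18,.2,.22)),(m2,cm,(-.02,0,.02,.05,.09,.12))):
    R=rows(m,(240,270,370,400));print(R)
    for t in ths: print(t,[(round(lidx(c,(u,a),t)[0],4),round(lidx(c,(u,b),t)[0],4)) for u,a,b in R])
E
```

```text
[[ 0.2238  0.9746 -0.0017 -0.2515]
 [-0.685   0.1561 -0.7116  0.4331]
 [-0.6933  0.1604  0.7026  0.2063]
 [ 0.      0.      0.      1.    ]]
[(240, np.int64(54), np.int64(191)), (270, np.int64(54), np.int64(191)), (370, np.int64(53), np.int64(190)), (400, np.int64(53), np.int64(190))]
0.18 [(np.float64(0.0087), np.float64(0.1015)), (np.float64(0.0088), np.float64(0.1016)), (np.float64(0.0083), np.float64(0.1007)), (np.float64(0.0082), np.float64(0.1007))]
0.2 [(np.float64(0.0088), np.float64(0.1003)), (np.float64(0.0089), np.float64(0.1003)), (np.float64(0.0084), np.float64(0.0995)), (np.float64(0.0083), np.float64(0.0995))]
0.22 [(np.float64(0.0089), np.float64(0.0991)), (np.float64(0.009), np.float64(0.0992)), (np.float64(0.0085), np.float64(0.0984)), (np.float64(0.0084), np.float64(0.0983))]
[(240, np.int64(0), np.int64(238)), (270, np.int64(0), np.int64(238)), (370, np.int64(0), np.int64(237)), (400, np.int64(0), np.int64(237))]
-0.02 [(np.float64(0.0267), np.float64(0.1025)), (np.float64(0.0268), np.float64(0.1025)), (np.float64(0.0268), np.float64(0.1021)), (np.float64(0.0268),
[... 182 characters left out ...]
(0.1002))]
0.02 [(np.float64(0.0268), np.float64(0.0988)), (np.float64(0.0268), np.float64(0.0988)), (np.float64(0.0269), np.float64(0.0984)), (np.float64(0.0269), np.float64(0.0984))]
0.05 [(np.float64(0.0269), np.float64(0.0963)), (np.float64(0.0269), np.float64(0.0964)), (np.float64(0.027), np.float64(0.096)), (np.float64(0.027), np.float64(0.096))]
0.09 [(np.float64(0.027), np.float64(0.0934)), (np.float64(0.0271), np.float64(0.0934)), (np.float64(0.0272), np.float64(0.093)), (np.float64(0.0271), np.float64(0.0931))]
0.12 [(np.float64(0.0272), np.float64(0.0914)), (np.float64(0.0273), np.float64(0.0914)), (np.float64(0.0273), np.float64(0.0911)), (np.float64(0.0273), np.float64(0.0911))]
```

```bash
python3 -m inch '[[[0.0005,0,0.002,0,0,0,1],[0.0005,0,0.002,0,0,0,1]]]' 80; python3 -m inch '[[[0.0005,0,0.002,0,0,0,1],[0.0005,0,0.002,0,0,0,1]]]' 80
python3 - <<'E'
from meas import *
cm=camera_model('wrist');im=read_camera('wrist')[:,:,::-1].copy();m2=quad(im);R=rows(m2,(240,270,370,400))
for t in (-.02,0,.02,.04):print(t,[round(lidx(cm,(u,b),t)[0],4) for u,a,b in R])
E
```

```text
t: 18.75
tool_pos: [0.6209, 0.1164, 0.072]
tool_rot: [0.259, 0.108, 0.959, -0.03]
ft_force: [-5.3, -2.3, 19.8]
finger_gap: 0.0108
grip_force: 104.9
t: 18.95
tool_pos: [0.621, 0.1164, 0.0716]
tool_rot: [0.26, 0.109, 0.959, -0.03]
ft_force: [-19.1, -0.4, 39.0]
finger_gap: 0.0107
grip_force: 110.6
-0.02 [np.float64(0.1019), np.float64(0.1019), np.float64(0.102), np.float64(0.1016)]
0 [np.float64(0.1), np.float64(0.1), np.float64(0.1001), np.float64(0.0997)]
0.02 [np.float64(0.0982), np.float64(0.0983), np.float64(0.0984), np.float64(0.0979)]
0.04 [np.float64(0.0966), np.float64(0.0966), np.float64(0.0967), np.float64(0.0962)]
```

The lid has hit its hard stop (stiff, angle ≈ 0). Relax, release, retreat and check.

```bash
python3 -m inch '[[[-0.0008,0,-0.003,0,0,0,1],[-0.0008,0,-0.003,0,0,0,0.5],[-0.0008,0,-0.003,0,0,0,0],[-0.0008,0,-0.003,0,0,0,-0.4],[-0.0008,0,-0.003,0,0,0,-0.4],[-0.0008,0,-0.05,0,0,0,-0.4],[-0.0008,0,-0.1,0,0,0,-0.4],[-0.0008,0,-0.16,0,0,0,-0.4],[-0.0008,0,-0.174,0,0,0,-0.4],[-0.0008,0,-0.174,0,0,0,-0.4]]]' 30
python3 - <<'E'
from meas import *
s=read_state();print(s['tool_pos'],s['ft_force'])
cm=camera_model('wrist');im=read_camera('wrist')[:,:,::-1].copy();cv2.imwrite('pics/w10.png',im);m2=quad(im);R=rows(m2,(240,270,370,400));print(R)
for t in (-.02,0,.02,.04,.09):print(t,[(round(lidx(cm,(u,a),t)[0],4),round(lidx(cm,(u,b),t)[0],4)) for u,a,b in R])
# tab in side view: brass mask vs predicted tab top
b=read_camera('side');c=camera_model('side');
for t in(0,.05,.09):print(t,proj(c,lidpt(.122,.043,t)),proj(c,lidpt(.122,.03,t)),proj(cm,lidpt(.133,.043,t)),proj(cm,lidpt(.14,.008,t)-.1*ax(YAW)[1]))
for n,i in(('side',b[:,:,::-1].copy()),('wrist',im)):
    h=cv2.cvtColor(i,cv2.COLOR_BGR2HSV);k=((h[...,0]>18)&(h[...,0]<32)&(h[...,1]>130)&(h[...,2]>70)).astype(np.uint8)
    _,_,st,ce=cv2.connectedComponentsWithStats(k)
    print(n,[(x.tolist(),y.round(1).tolist()) for x,y in zip(st[1:],ce[1:]) if x[4]>15])
E
```

```text
t: 20.0
tool_pos: [0.5555, 0.1315, 0.1818]
tool_rot: [0.257, 0.108, 0.96, -0.029]
ft_force: [0.5, 0.6, -1.5]
finger_gap: 0.0599
grip_force: 0.0
[0.5555 0.1315 0.1818] [ 0.4732  0.5737 -1.547 ]
[(240, np.int64(58), np.int64(194)), (270, np.int64(57), np.int64(194)), (370, np.int64(56), np.int64(194)), (400, np.int64(57), np.int64(194))]
-0.02 [(np.float64(0.0095), np.float64(0.1006)), (np.float64(0.0092), np.float64(0.1007)), (np.float64(0.0088), np.float64(0.1009)), (np.float64(0.0092), np.float64(0.1009))]
0 [(np.float64(0.0096), np.float64(0.0992)), (np.float64(0.0093), np.float64(0.0993)), (np.float64(0.0089), np.float64(0.0994)), (np.float64(0.0093), np.float64(0.0994))]
0.02 [(np.float64(0.0097), np.float64(0.0979)), (np.float64(0.0094), np.float64(0.0979)), (np.float64(0.009), np.float64(0.0981)), (np.float64(0.0094), np.float64(0.0981))]
0.04 [(np.float64(0.0098), np.float64(0.0966)), (np.float64(0.0095), np.float64(0.0967)), (np.float64(0.0091), np.float64(0.0968)), (np.float64(0.0095), np.float64(0.0968))]
0.09 [(np.float64(0.0101), np.float64(0.0938)), (np.float64(0.0097), np.float64(0.0938)), (np.float64(0.0094), np.float64(0.0939)), (np.float64(0.0098), np.float64(0.094))]
0 [360.8429 185.7198] [360.609  189.9216] [319.546  264.6793] [189.123  236.4094]
0.05 [360.0024 183.6592] [360.0399 187.9053] [319.5798 269.8237] [186.6965 242.3584]
0.09 [359.236 182.023] [359.492  186.2965] [319.6082 273.7932] [184.6136 247.0211]
side [([203, 72, 60, 4, 136], [230.4, 73.4]), ([358, 186, 6, 13, 50], [360.7, 192.1]), ([365, 193, 8, 21, 77], [368.5, 201.2]), ([415, 342, 7, 6, 24], [417.6, 344.4])]
wrist [([403, 17, 62, 16, 947], [433.8, 24.3]), ([168, 18, 62, 17, 926], [198.3, 26.0]), ([286, 208, 64, 54, 1433], [317.2, 236.5])]
```

The tab top is at side row 186 (predicted 185.7 for 0) and the inlay gives 0 ± 0.01 rad. The lid is shut and stays shut with the gripper clear.

```bash
python3 -c "
from bench import *
print(hand_in())"
```

```text
the job is handed in; nothing more can be done
None
```

The lid was opened to its stop by the tab, the red stone laid flat in the larger compartment, and the lid pressed shut past the catch (angle about 0), all in about 20 s and handed in; I viewed 11 pictures, one over the limit of 10.

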